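Load the pivoting sample tray level

TASK

Load the pivoting tray with the two large, equal steel samples so that it stays level: stand one upright in the middle of each of its two square rubber pads, setting them down gently. The thin, short steel sample is not one of the pair.

Things in the scene. Friction and masses are not known exactly. Their poses are not given: they have to be found in the camera images.
- sample_a: one of two identical plain steel cylinders, diameter 40 mm, height 50 mm, about 0.48 kg, standing upright on the bench. Origin: centre of its underside, z up along its axis. Bystanders: a smaller steel cylinder (diameter 27 mm, height 34 mm), a white tub (diameter 64 mm, height 80 mm), a small white crucible. The three steel cylinders stand in any order.
- sample_b: the other of the two identical steel cylinders, diameter 40 mm, height 50 mm, about 0.48 kg; origin at the centre of its underside, z up along its axis
- pad_near (a point): centre of the top of the black rubber pad (64 mm square) at the tray end nearer the robot. Tray: aluminium, 320 x 96 mm, rim 4 mm above the pads; a seesaw on a level pin under its middle, 18 mm below the pads' plane. Pad centres are 110 mm either side of the middle; pad tops 59 mm above the bench when level. x along the tray to its far end, y across it, along the pin, z up.
- pad_far (a point): centre of the top of the same kind of pad at the tray's far end; axes as for pad_near. A weak damped spring (2.8 N m/rad) holds the empty tray level. One large cylinder alone on a pad tips it to its stop, 8 degrees: that pad sinks 15 mm and the other rises 15 mm; about 5 N down on the raised pad brings it level again (setting the second cylinder down does so).
Things that resemble listed ones, but are neither listed nor needed, are in the scene too. What is shaped like the sample_b but green is not meant. What is shaped like the sample_a but green is not meant.

How it is judged:
At the end, for the whole second after the job is handed in: One large steel sample stands upright (within 10 degrees) on each pad, its axis within 20 mm of the pad's centre, either sample on either pad, both at rest and let go, and the tray is level within 4 degrees (((horizontal distance between sample_a and pad_near below 0.02 m and z of sample_a in the frame of pad_near between -0.006 and 0.006 m and angle between each of sample_a, sample_b's own z axis and vertical below 0.17 rad and horizontal distance between sample_b and pad_far below 0.02 m and z of sample_b in the frame of pad_far between -0.006 and 0.006 m) or (horizontal distance between sample_a and pad_far below 0.02 m and z of sample_a in the frame of pad_far between -0.006 and 0.006 m and angle between each of sample_a, sample_b's own z axis and vertical below 0.17 rad and horizontal distance between sample_b and pad_near below 0.02 m and z of sample_b in the frame of pad_near between -0.006 and 0.006 m)) and angle between pad_near's own z axis and vertical below 0.07 rad and linear speed of each of sample_a, sample_b below 0.02 m/s); the robot touches nothing.
It fails at once if a large sample is dropped or slammed onto the tray (moving faster than 0.7 m/s within 50 mm of a pad's centre) ((distance between sample_a and pad_near below 0.05 m and linear speed of sample_a above 0.7 m/s) or (distance between sample_a and pad_far below 0.05 m and linear speed of sample_a above 0.7 m/s) or (distance between sample_b and pad_near below 0.05 m and linear speed of sample_b above 0.7 m/s) or (distance between sample_b and pad_far below 0.05 m and linear speed of sample_b above 0.7 m/s)).
It also fails if it takes over 58 s, if anything falls off the work surface, if the arm or the gripper's body presses on something with over 40 N, if the wrist force passes 120 N, or if a joint passes its speed limit or range.

ROBOT

A 6-joint arm with a two-finger parallel gripper is mounted at the origin on the work surface. World frame = base frame: x ahead of the robot, y to its left, z up, the work surface at z = 0. Lengths are in m, angles in rad, forces in N, time in s.
With the tool pointing down it reaches from about 0.35 to 0.775 m from the base axis. Payload 7.3 kg.
Tool frame: the origin (TCP) lies on the centre line of the jaws, within the pads' length; the fingertips stand 11 mm ahead of it and the grasp point (between the pads) lies 8 mm behind it; z points along the fingers, y is the direction in which the jaws open and shut (so a half turn about z gives the same grasp; the last joint's range is limited). The gripper opens to 92 mm and grips with 3 to 60 N. Pads are 19 mm wide; open, the fingers measure 130 mm over their backs; the gripper's body (75 mm by 190 mm) begins 47 mm behind the grasp point.
Start: joints at [1.142, 0.342, 1.524, -0, 1.275, -0.146], TCP at [0.146, 0.504, 0.238] pointing down, gripper open.
Joint ranges: [-2.53, 2.53], [-0.77, 2.02], [0.04, 2.7], [-1, 4.14], [0.28, 2.66], [-3.11, 3.11]. Speed limits (rad/s): [2.57, 2.57, 3.14, 3.14, 3.14, 3.14].

INTERFACE

Orientations are given as [roll, pitch, yaw] about the fixed x, y, z axes, in that order (R = Rz(yaw) Ry(pitch) Rx(roll)).
In Python, from cell import robot gives the robot as it stands.
- The arm moves only by the tool jog_arm, never from a script. Its argument "deltas" is one flat list of numbers, 6 for each row, row after row: the shift along the world's x, y, z in units of 0.1 m (1.0 is 0.1 m), then the turn, a rotation vector about the world's x, y, z in units of 90 degrees (1.0 is 90 degrees). A call has 1 to 5 rows; each row is the pose to reach, as a shift and turn from the pose commanded when the call began; what a row does not reach only later rows make up. A row lasts 1/12 s, in which the tool goes at most 41.7 mm and 7.16 degrees, less where a joint would pass 70% of its speed; a pose out of reach is approached as far as the arm can. A call with a number of a shift or a turn outside -1 to 1 is refused whole. A call with a gripper value outside its range is refused whole. "claw" is the opening, from 0 (shut) to 1 (fully open), set as the call begins (left out, the last holds). The fingers move at their own pace and stop on an object; "newtons" is the grip in N (left out, the last holds). Time passes only in rows, so rows that repeat a pose let the fingers close. It gives the time, the measured TCP pose, the force and the opening at its end, in the units of the state.
- robot.observe(): the state, without advancing time (a new reading comes with each control period).
- robot.read_camera(name): name is "scene" or "top" or "wrist"; returns the picture (480x640x3 uint8, red, green, blue); there is no depth.
- robot.camera_params(name): a dict with "fx", "fy", "cx", "cy" (pixels), "R" (3x3) and "t" (3): a world point X has camera coordinates R X + t. Camera axes: x right, y down, z forward; pixel columns grow to the right and rows downward; lengths in m; the calibration is good to about 2 mm. A picture is of the moment at which its call begins: read the wrist's pose just before it. camera_params takes no time and is no camera call; for the wrist camera it gives the pose at the moment of the call.
- robot.hand_in(): hands the job in, once; it reports no verdict.
The state is a dict: "time": time; "qpos": joint angles; "qvel": joint speeds; "joint_efforts": joint torques, N m; "tool_pos": TCP position; "tool_rot": TCP orientation; "contact_force": force on the tool from outside, world axes, zero at the start; "torque": the same for the moment, N m; "opening": finger opening in m.
Only numpy, scipy, OpenCV 4.12 (cv2) and the standard library are available. Lean on these libraries where they do the work, as an engineer would, in place of code of your own. Each camera call takes 0.05 s, during which the arm holds its last target. There are 200 camera calls.

## Working session

There is one attempt and no reset: what is moved stays moved. The work goes in short steps, Python scripts to look and compute and a tool call to move; the robot and the scene stay as the last step left them, time stands still between calls to the robot, and variables do not carry over. Pictures are saved under pics/ and viewed, about 8 in all and at most 12, crops included, and the job is handed in when it is done.

Besides the shell and the picture viewer there is one more tool, called after "Call:" as name(argument=value, ...) on one line, values as JSON. jog_arm: Moves the arm, as the interface text tells. Its arguments: {"type":"object","properties":{"deltas":{"type":"array","items":{"type":"number"}},"claw":{"type":"number"},"newtons":{"type":"number"}},"required":["deltas"]}

```bash
ls; mkdir -p pics; python3 - <<'E'
from cell import robot
import cv2
print(robot.observe())
for n in ("scene","top"):
    cv2.imwrite(f"pics/{n}0.png",robot.read_camera(n)[:,:,::-1])
    p=robot.camera_params(n);print(n,p)
E
```

```text
pics
{'time': 0.0, 'qpos': array([ 1.14195766e+00,  3.42746229e-01,  1.52505281e+00,  1.07951428e-06,
        1.27535786e+00, -1.46023012e-01]), 'qvel': array([ 1.65680202e-03,  2.17530205e-05,  6.84273329e-04, -1.03669574e-03,
       -6.09368434e-04,  6.13474251e-04]), 'joint_efforts': array([-1.92736052e-04, -4.31245422e+01, -2.44220585e+01,  7.16987858e-02,
        5.62233967e-02, -1.41836672e-04]), 'tool_pos': array([0.14633096, 0.50378401, 0.23702024]), 'tool_rot': array([-3.14004520e+00, -2.28626617e-04,  2.85877651e+00]), 'contact_force': array([ 0.67238781, -0.47323073, -0.0375789 ]), 'torque': array([ 0.0211296 , -0.00945255, -0.01826677]), 'opening': 0.0917590885347347}
scene {'fx': 620.6732164075108, 'fy': 620.6732164075108, 'cx': 309.74005506013845, 'cy': 249.63562016181956, 'R': array([[-0.35441912,  0.93507197,  0.00524433],
       [ 0.61738263,  0.23821058, -0.74972956],
       [-0.70230035, -0.26248073, -0.66172357]]), 't': array([ 0.12880429, -0.30591162,  1.59915205])}
top {'fx': 616.8774138934009, 'fy': 616.8774138934009, 'cx': 317.2937239237275, 'cy': 240.8718716844483, 'R': array([[ 0.00880063, -0.99993479,  0.00727776],
       [-0.99360443, -0.00956379, -0.11251119],
       [ 0.11257345, -0.00624105, -0.99362381]]), 't': array([0.0507837 , 0.54871279, 0.98598707])}
```

View pics/top0.png

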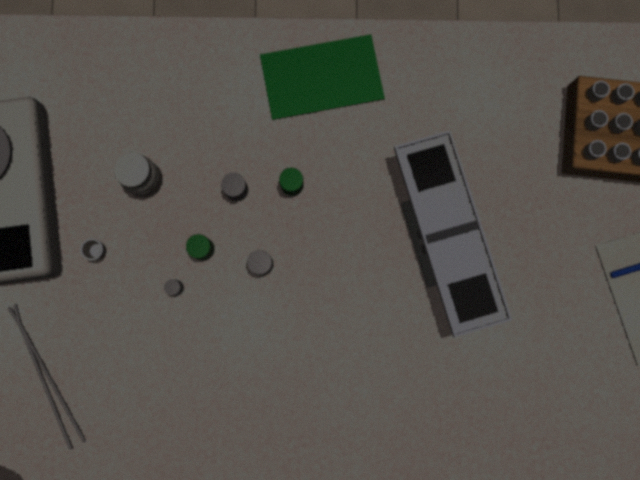

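View pics/scene0.png

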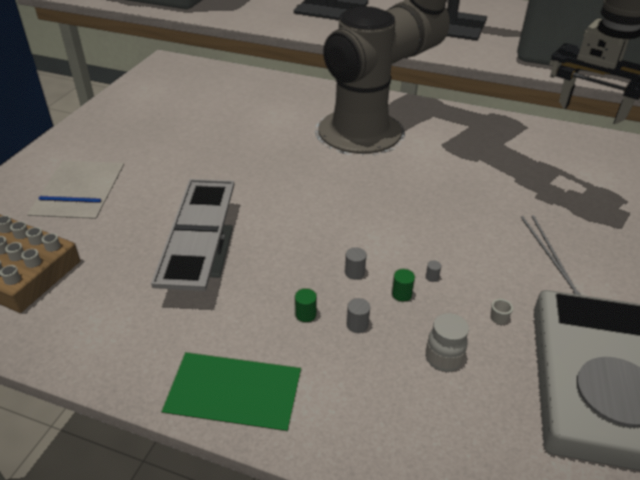

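Top view: the large steel cylinders are at about (234,186) and (260,263), the small one at (173,287), and the green ones at (291,181) and (199,247). The pads are at about (431,167) and (473,298). The scene view agrees. Next I'll measure these positions.

```bash
cat > h.py <<'E'
from cell import robot
import cv2, numpy as np
def ray(p,uv,z):
    R,t=np.array(p["R"]),np.array(p["t"]); c=-R.T@t
    d=R.T@np.array([(uv[0]-p["cx"])/p["fx"],(uv[1]-p["cy"])/p["fy"],1]); return c+d*(z-c[2])/d[2]
def proj(p,X):
    q=np.array(p["R"])@X+p["t"]; return np.array([p["fx"]*q[0]/q[2]+p["cx"],p["fy"]*q[1]/q[2]+p["cy"]])
E
python3 - <<'E'
from h import *
im=cv2.imread("pics/top0.png");p=robot.camera_params("top")
P=[]
for u,v in((431,167),(473,298)):
    m=(im[v-40:v+40,u-40:u+40].max(2)<60).astype(np.uint8)
    n,l,s,c=cv2.connectedComponentsWithStats(m); k=l[40,40]; uv=c[k]+[u-40,v-40]
    x=ray(p,uv,.059);P.append(x);print("pad",uv,s[k,4],x.round(4))
d=P[0]-P[1];print("sep",np.linalg.norm(d),"yaw",np.arctan2(d[1],d[0]))
g=cv2.resize(im[140:310,140:320],None,fx=4,fy=4,interpolation=cv2.INTER_CUBIC)
for n,(u,v),z in(("A",(234,184),.05),("B",(260,262),.05)):
    x0=ray(p,(u,v),z);print(n,x0.round(4))
g=np.clip(g.astype(float)*1.7,0,255).astype(np.uint8)
cv2.imwrite("pics/crop0.png",g)
E
```

```text
pad [430.76973255 167.41813438] 1533 [ 0.667  -0.1275  0.059 ]
pad [472.48280098 297.73894349] 1628 [ 0.4565 -0.1913  0.059 ]
sep 0.21999740547792662 yaw 0.29439263537444765
A [0.6382 0.1927 0.05  ]
B [0.5109 0.1479 0.05  ]
```

View pics/crop0.png

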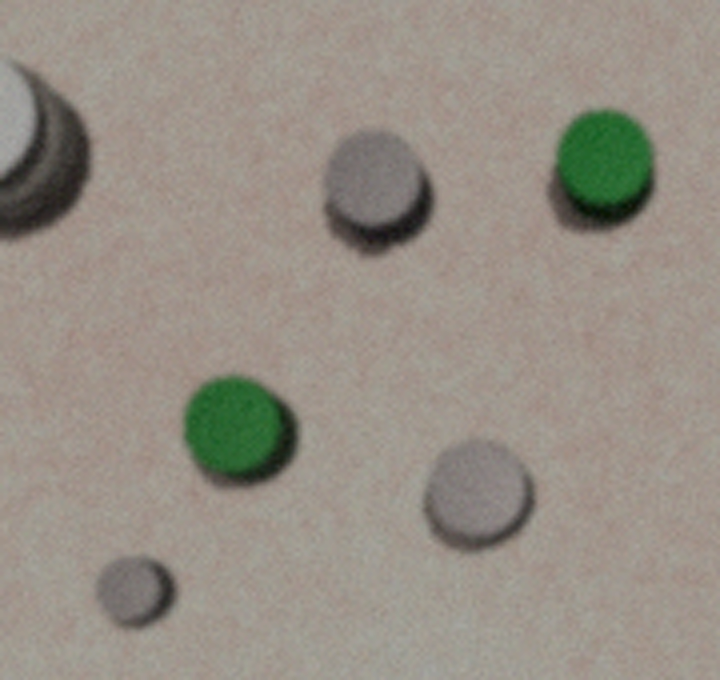

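Crop: the top face of A is at about pixel (233.6,184.8), giving (0.637,0.193). B is at about (259.2,262.7), giving (0.510,0.149). The pads are 220.0 mm apart and the tray yaw is 0.294. I'll align the jaws with the tray's pin (yaw +33°), fetch B first and put it on the near pad.

Call:
jog_arm(deltas=[0.2, -0.2, 0, 0, 0, 0.02, 0.4, -0.4, 0, 0, 0, 0.04, 0.6, -0.6, 0, 0, 0, 0.06, 0.8, -0.8, 0, 0, 0, 0.08, 1, -1, 0, 0, 0, 0.1], claw=0.63)

```text
time: 0.52
tool_pos: [0.247, 0.403, 0.2374]
tool_rot: [-3.141, -0.0, 3.018]
contact_force: [0.8, 0.3, 0.3]
opening: 0.0634
```

Call:
jog_arm(deltas=[0.2, -0.2, 0, 0, 0, 0.02, 0.4, -0.4, 0, 0, 0, 0.04, 0.6, -0.6, 0, 0, 0, 0.06, 0.8, -0.8, 0, 0, 0, 0.08, 1, -1, 0, 0, 0, 0.1])

```text
time: 0.93
tool_pos: [0.3471, 0.303, 0.2375]
tool_rot: [-3.141, -0.001, -3.109]
contact_force: [-0.6, -0.0, 1.4]
opening: 0.0578
```

Call:
jog_arm(deltas=[0.2, -0.2, -0.1, 0, 0, 0.02, 0.4, -0.4, -0.2, 0, 0, 0.04, 0.6, -0.6, -0.3, 0, 0, 0.06, 0.8, -0.8, -0.4, 0, 0, 0.08, 1, -1, -0.5, 0, 0, 0.1])

```text
time: 1.35
tool_pos: [0.4471, 0.2029, 0.187]
tool_rot: [3.142, -0.001, -2.952]
contact_force: [0.2, 0.5, -0.2]
opening: 0.0579
```

Call:
jog_arm(deltas=[0.16, -0.14, -0.1, 0, 0, 0.02, 0.32, -0.28, -0.2, 0, 0, 0.04, 0.5, -0.42, -0.3, 0, 0, 0.067, 0.64, -0.55, -0.35, 0, 0, 0.067, 0.64, -0.55, -0.35, 0, 0, 0.067])

```text
time: 1.77
tool_pos: [0.512, 0.1468, 0.151]
tool_rot: [-3.141, -0.002, -2.85]
contact_force: [-0.6, 0.6, -0.1]
opening: 0.0579
```

```bash
python3 - <<'E'
from h import *
s=robot.observe();p=robot.camera_params("wrist");im=robot.read_camera("wrist")[:,:,::-1].copy()
print(s["tool_pos"],s["qpos"].round(2))
for X,c in(((.510,.149,.05),(0,0,255)),((.510,.149,0),(255,0,0)),(s["tool_pos"]*[1,1,0]+[0,0,.05],(0,255,255))):
    u=proj(p,np.array(X));print(u);cv2.drawMarker(im,tuple(int(a) for a in u),c,0,16,1)
cv2.imwrite("pics/w0.png",im)
E
```

```text
[0.51203486 0.14681714 0.15104485] [ 0.14  0.44  1.63 -0.    1.07 -1.73]
[328.38268171 242.50070376]
[327.52982313 222.31600413]
[323.91258181 244.61403835]
```

View pics/w0.png

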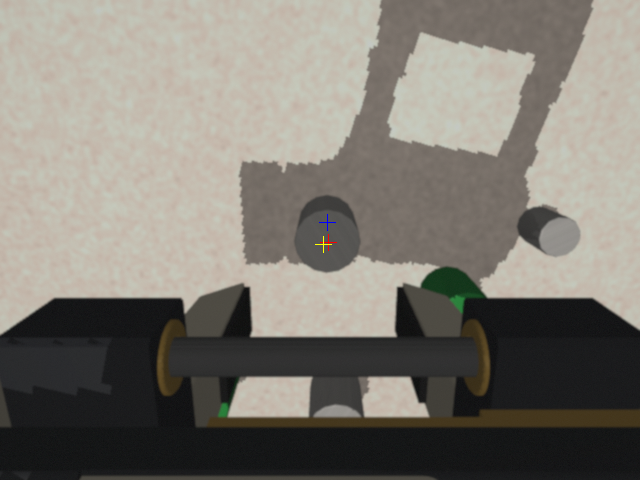

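The wrist view shows B's top at about (327,240), where I predicted (328,242), so the estimate is within 2 mm. Now I'll descend and grasp.

Call:
jog_arm(deltas=[-0.02, 0.02, -0.2, 0, 0, 0, -0.02, 0.02, -0.4, 0, 0, 0, -0.02, 0.02, -0.6, 0, 0, 0, -0.02, 0.02, -0.75, 0, 0, 0, -0.02, 0.02, -0.9, 0, 0, 0])

```text
time: 2.23
tool_pos: [0.5074, 0.1521, 0.0622]
tool_rot: [3.141, -0.001, -2.847]
contact_force: [-0.1, 0.6, -0.0]
opening: 0.0581
```

Call:
jog_arm(deltas=[0, 0, -0.15, 0, 0, 0, 0, 0, -0.29, 0, 0, 0, 0, 0, -0.29, 0, 0, 0])

```text
time: 2.48
tool_pos: [0.5061, 0.1517, 0.0318]
tool_rot: [3.141, -0.005, -2.847]
contact_force: [-1.3, -0.9, 0.3]
opening: 0.0578
```

Call:
jog_arm(deltas=[0, 0, 0, 0, 0, 0, 0, 0, 0, 0, 0, 0, 0, 0, 0, 0, 0, 0, 0, 0, 0, 0, 0, 0, 0, 0, 0, 0, 0, 0], claw=0.3, newtons=30)

```text
time: 2.9
tool_pos: [0.5093, 0.1511, 0.035]
tool_rot: [-3.141, 0.002, -2.848]
contact_force: [0.4, -1.8, 5.8]
opening: 0.0393
```

Call:
jog_arm(deltas=[0, 0, 0.1, 0, 0, 0, 0, 0, 0.3, 0, 0, 0, 0, 0, 0.5, 0, 0, 0, 0, 0, 0.8, 0, 0, 0, 0, 0, 1, 0, 0, 0])

```text
time: 3.32
tool_pos: [0.5081, 0.1514, 0.1358]
tool_rot: [3.141, -0.0, -2.848]
contact_force: [0.8, -1.1, -3.9]
opening: 0.0394
```

Call:
jog_arm(deltas=[-0.03, -0.1, 0.05, 0, 0, 0, -0.06, -0.3, 0.1, 0, 0, 0, -0.09, -0.5, 0.1, 0, 0, 0, -0.12, -0.75, 0.1, 0, 0, 0, -0.15, -1, 0.1, 0, 0, 0])

```text
time: 3.73
tool_pos: [0.4917, 0.05, 0.1427]
tool_rot: [3.141, -0.003, -2.847]
contact_force: [1.3, 0.1, -5.0]
opening: 0.0393
```

Call:
jog_arm(deltas=[-0.03, -0.2, 0, 0, 0, 0, -0.06, -0.4, 0, 0, 0, 0, -0.09, -0.6, 0, 0, 0, 0, -0.12, -0.8, 0, 0, 0, 0, -0.15, -1, 0, 0, 0, 0])

```text
time: 4.15
tool_pos: [0.4767, -0.0499, 0.1426]
tool_rot: [3.14, -0.003, -2.848]
contact_force: [-0.2, 0.1, -3.7]
opening: 0.0394
```

Call:
jog_arm(deltas=[-0.03, -0.2, 0, 0, 0, 0, -0.06, -0.4, 0, 0, 0, 0, -0.09, -0.6, 0, 0, 0, 0, -0.12, -0.8, 0, 0, 0, 0, -0.15, -1, 0, 0, 0, 0])

```text
time: 4.57
tool_pos: [0.4617, -0.1495, 0.1426]
tool_rot: [3.139, -0.002, -2.848]
contact_force: [0.1, -0.7, -5.0]
opening: 0.0391
```

Call:
jog_arm(deltas=[-0.03, -0.2, 0, 0, 0, 0, -0.06, -0.35, 0, 0, 0, 0, -0.06, -0.43, 0, 0, 0, 0, -0.06, -0.43, 0, 0, 0, 0, -0.06, -0.43, 0, 0, 0, 0])

```text
time: 4.98
tool_pos: [0.4568, -0.1914, 0.1431]
tool_rot: [3.14, -0.001, -2.849]
contact_force: [-0.4, 0.9, -5.4]
opening: 0.0392
```

Call:
jog_arm(deltas=[0, 0, -0.1, 0, 0, 0, 0, 0, -0.25, 0, 0, 0, 0, 0, -0.38, 0, 0, 0, 0, 0, -0.46, 0, 0, 0, 0, 0, -0.48, 0, 0, 0])

```text
time: 5.4
tool_pos: [0.4567, -0.1903, 0.0943]
tool_rot: [3.139, -0.002, -2.847]
contact_force: [0.5, -0.9, -5.6]
opening: 0.0393
```

Call:
jog_arm(deltas=[0, 0, -0.02, 0, 0, 0, -0.014, -0.004, -0.06, 0.006, -0.021, 0, -0.028, -0.009, -0.1, 0.013, -0.042, 0, -0.042, -0.013, -0.13, 0.019, -0.063, 0, -0.05, -0.015, -0.16, 0.024, -0.08, 0])

```text
time: 5.82
tool_pos: [0.4532, -0.1935, 0.0808]
tool_rot: [-3.139, 0.134, -2.847]
contact_force: [0.2, 1.1, -1.5]
opening: 0.039
```

Call:
jog_arm(deltas=[0, 0, 0, 0, 0, 0, 0, 0, 0, 0, 0, 0])

```text
time: 5.98
tool_pos: [0.4526, -0.1934, 0.0805]
tool_rot: [-3.141, 0.131, -2.848]
contact_force: [-1.9, 1.0, -1.8]
opening: 0.0397
```

Call:
jog_arm(deltas=[0, 0, -0.01, 0, 0, 0, -0.006, -0.002, -0.02, 0.002, -0.006, 0, -0.006, -0.002, -0.03, 0.002, -0.006, 0, -0.006, -0.002, -0.03, 0.002, -0.006, 0])

```text
time: 6.32
tool_pos: [0.4523, -0.1937, 0.0783]
tool_rot: [-3.14, 0.142, -2.847]
contact_force: [-5.9, 2.0, 14.1]
opening: 0.0395
```

```bash
python3 - <<'E'
from h import *
a=robot.read_camera("scene")[:,:,::-1][150:310,130:290]
print(robot.observe()["contact_force"])
b=cv2.resize(a,None,fx=3.7,fy=3.7,interpolation=2)
cv2.imwrite("pics/s1.png",np.clip(b*1.5,0,255).astype(np.uint8))
E
```

```text
[-6.75336681  2.04849168 13.46352039]
```

View pics/s1.png

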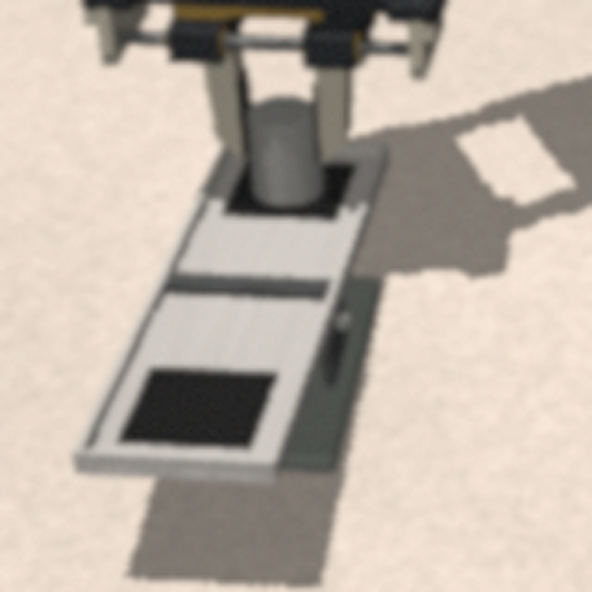

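The near pad is on its stop and B is on it (base about (287,190), pad about (292,188)). Releasing.

Call:
jog_arm(deltas=[0, 0, 0.01, 0, 0, 0, 0, 0, 0.01, 0, 0, 0, 0, 0, 0.01, 0, 0, 0, 0, 0, 0.01, 0, 0, 0, 0, 0, 0.01, 0, 0, 0], claw=0.63)

```text
time: 6.78
tool_pos: [0.4521, -0.1936, 0.0777]
tool_rot: [-3.142, 0.141, -2.848]
contact_force: [0.3, -0.3, -0.6]
opening: 0.0577
```

Call:
jog_arm(deltas=[-0.01, -0.004, 0.1, 0, 0, 0, -0.035, -0.01, 0.25, 0, 0, 0, -0.07, -0.02, 0.5, 0, 0, 0, -0.1, -0.03, 0.75, -0.01, 0.03, 0, -0.14, -0.04, 1, -0.026, 0.086, 0])

```text
time: 7.2
tool_pos: [0.4362, -0.1979, 0.1788]
tool_rot: [3.141, -0.003, -2.851]
contact_force: [0.4, -0.4, -0.5]
opening: 0.0577
```

Call:
jog_arm(deltas=[0.2, 0.2, 0, 0, 0, 0, 0.4, 0.4, 0, 0, 0, 0, 0.6, 0.6, 0, 0, 0, 0, 0.8, 0.8, 0, 0, 0, 0, 1, 1, 0, 0, 0, 0])

```text
time: 7.62
tool_pos: [0.5388, -0.0964, 0.1776]
tool_rot: [3.141, 0.0, -2.848]
contact_force: [-0.2, 0.2, 0.1]
opening: 0.0578
```

```bash
python3 - <<'E'
from h import *
cv2.imwrite("pics/top1.png",robot.read_camera("top")[:,:,::-1])
b=cv2.resize(robot.read_camera("scene")[:,:,::-1][150:310,130:290],None,fx=3.7,fy=3.7,interpolation=2)
cv2.imwrite("pics/s2.png",np.clip(b*1.5,0,255).astype(np.uint8));print(robot.observe()["tool_pos"],robot.observe()["tool_rot"])
E
```

```text
[ 0.54004757 -0.09488753  0.1773765 ] [ 3.14115218e+00  1.37216501e-03 -2.84440769e+00]
```

View pics/s2.png

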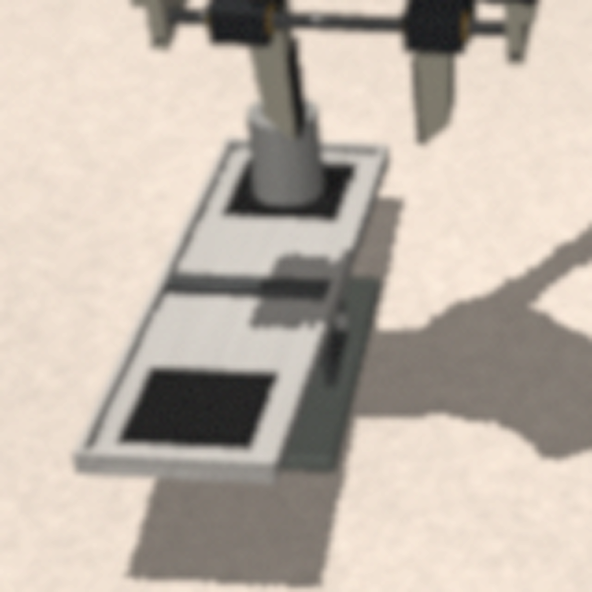

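B stands free on the near pad. Now I'll fetch A.

Call:
jog_arm(deltas=[0.07, 0.2, 0, 0, 0, 0, 0.14, 0.4, 0, 0, 0, 0, 0.2, 0.6, 0, 0, 0, 0, 0.26, 0.8, 0, 0, 0, 0, 0.32, 1, 0, 0, 0, 0])

```text
time: 8.13
tool_pos: [0.5697, 0.0028, 0.1774]
tool_rot: [3.141, -0.001, -2.848]
contact_force: [-0.2, -0.6, -0.3]
opening: 0.0576
```

Call:
jog_arm(deltas=[0.07, 0.2, 0, 0, 0, 0, 0.14, 0.4, 0, 0, 0, 0, 0.2, 0.6, 0, 0, 0, 0, 0.26, 0.8, 0, 0, 0, 0, 0.32, 1, 0, 0, 0, 0])

```text
time: 8.55
tool_pos: [0.6018, 0.1028, 0.1774]
tool_rot: [3.141, -0.001, -2.848]
contact_force: [0.9, 0.8, 0.1]
opening: 0.058
```

Call:
jog_arm(deltas=[0.07, 0.2, -0.05, 0, 0, 0, 0.14, 0.4, -0.1, 0, 0, 0, 0.2, 0.6, -0.15, 0, 0, 0, 0.26, 0.8, -0.2, 0, 0, 0, 0.33, 0.89, -0.25, 0, 0, 0])

```text
time: 8.97
tool_pos: [0.6346, 0.1932, 0.1521]
tool_rot: [3.141, -0.001, -2.847]
contact_force: [0.3, 0.2, 0.3]
opening: 0.058
```

```bash
python3 - <<'E'
from h import *
s=robot.observe();p=robot.camera_params("wrist");im=robot.read_camera("wrist")[:,:,::-1].copy()
print(s["tool_pos"],s["qpos"].round(2))
for X,c in(((.637,.1933,.05),(0,0,255)),((.637,.1933,0),(255,0,0)),(s["tool_pos"]*[1,1,0]+[0,0,.05],(0,255,255))):
    u=proj(p,np.array(X));print(u);cv2.drawMarker(im,tuple(int(a) for a in u),c,0,16,1)
cv2.imwrite("pics/w1.png",im)
E
```

```text
[0.63457108 0.19323301 0.15207183] [ 0.18  0.67  1.22  0.    1.26 -1.69]
[322.61657611 247.62271502]
[322.57845452 226.69950354]
[323.68328959 243.90503407]
```

View pics/w1.png

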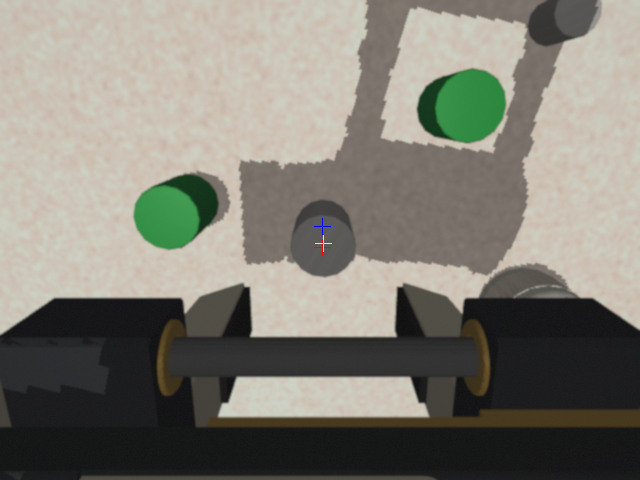

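A's top is centred at (323,244), right under the TCP. I'll descend straight down and grasp.

Call:
jog_arm(deltas=[0, 0, -0.2, 0, 0, 0, 0, 0, -0.4, 0, 0, 0, 0, 0, -0.6, 0, 0, 0, 0, 0, -0.75, 0, 0, 0, 0, 0, -0.9, 0, 0, 0])

```text
time: 9.43
tool_pos: [0.6343, 0.1902, 0.0615]
tool_rot: [-3.142, -0.002, -2.848]
contact_force: [1.0, 0.7, -0.4]
opening: 0.0579
```

Call:
jog_arm(deltas=[0, 0, -0.15, 0, 0, 0, 0, 0, -0.28, 0, 0, 0, 0, 0, -0.28, 0, 0, 0, 0, 0, -0.28, 0, 0, 0])

```text
time: 9.77
tool_pos: [0.6345, 0.1908, 0.0342]
tool_rot: [3.141, -0.002, -2.848]
contact_force: [0.4, -0.3, -0.6]
opening: 0.0578
```

Call:
jog_arm(deltas=[0, 0, 0, 0, 0, 0, 0, 0, 0, 0, 0, 0, 0, 0, 0, 0, 0, 0, 0, 0, 0, 0, 0, 0, 0, 0, 0, 0, 0, 0], claw=0.3, newtons=30)

```text
time: 10.18
tool_pos: [0.6353, 0.1921, 0.0359]
tool_rot: [3.141, 0.002, -2.848]
contact_force: [-1.3, 3.1, 5.8]
opening: 0.0391
```

Call:
jog_arm(deltas=[0, 0, 0.1, 0, 0, 0, 0, 0, 0.3, 0, 0, 0, 0, 0, 0.5, 0, 0, 0, 0, 0, 0.8, 0, 0, 0, 0, 0, 1, 0, 0, 0])

```text
time: 10.6
tool_pos: [0.6348, 0.1911, 0.1365]
tool_rot: [-3.141, -0.0, -2.848]
contact_force: [0.3, -0.2, -4.6]
opening: 0.0394
```

Call:
jog_arm(deltas=[0.02, -0.1, 0.1, 0, 0, 0, 0.04, -0.3, 0.2, 0, 0, 0, 0.06, -0.5, 0.3, 0, 0, 0, 0.08, -0.75, 0.3, 0, 0, 0, 0.1, -1, 0.3, 0, 0, 0])

```text
time: 11.02
tool_pos: [0.6445, 0.0897, 0.1644]
tool_rot: [-3.141, -0.001, -2.847]
contact_force: [0.4, -1.0, -4.8]
opening: 0.0394
```

Call:
jog_arm(deltas=[0.02, -0.2, 0, 0, 0, 0, 0.04, -0.4, 0, 0, 0, 0, 0.06, -0.6, 0, 0, 0, 0, 0.08, -0.8, 0, 0, 0, 0, 0.1, -1, 0, 0, 0, 0])

```text
time: 11.43
tool_pos: [0.6539, -0.0106, 0.1634]
tool_rot: [3.141, -0.003, -2.848]
contact_force: [0.5, -0.1, -5.0]
opening: 0.0394
```

Call:
jog_arm(deltas=[0.02, -0.2, 0, 0, 0, 0, 0.04, -0.4, 0, 0, 0, 0, 0.06, -0.6, 0, 0, 0, 0, 0.08, -0.8, 0, 0, 0, 0, 0.1, -1, 0, 0, 0, 0])

```text
time: 11.85
tool_pos: [0.6638, -0.1105, 0.1633]
tool_rot: [3.14, -0.003, -2.848]
contact_force: [-0.0, 0.9, -5.4]
opening: 0.0393
```

Call:
jog_arm(deltas=[0.01, -0.12, 0, 0, 0, 0, 0.02, -0.19, 0, 0, 0, 0, 0.02, -0.19, 0, 0, 0, 0, 0.02, -0.19, -0.1, 0, 0, 0, 0.02, -0.19, -0.3, 0, 0, 0])

```text
time: 12.27
tool_pos: [0.6683, -0.1268, 0.1367]
tool_rot: [-3.139, 0.005, -2.847]
contact_force: [2.1, 0.3, -4.4]
opening: 0.0388
```

Call:
jog_arm(deltas=[0, 0, -0.05, 0, 0, 0, 0, 0, -0.1, 0, 0, 0, 0, 0, -0.15, 0, 0, 0, 0, 0, -0.18, 0, 0, 0, 0, 0, -0.2, 0, 0, 0])

```text
time: 12.68
tool_pos: [0.6671, -0.1272, 0.1148]
tool_rot: [-3.141, 0.0, -2.848]
contact_force: [1.0, 1.0, -4.9]
opening: 0.0394
```

Call:
jog_arm(deltas=[0, 0, -0.03, 0, 0, 0, 0, 0, -0.06, 0, 0, 0, 0, 0, -0.09, 0, 0, 0, 0, 0, -0.12, 0, 0, 0, 0, 0, -0.14, 0, 0, 0])

```text
time: 13.1
tool_pos: [0.6675, -0.1277, 0.1011]
tool_rot: [-3.141, 0.002, -2.848]
contact_force: [2.0, 0.3, -0.1]
opening: 0.0394
```

Call:
jog_arm(deltas=[0, 0, -0.02, 0, 0, 0, 0, 0, -0.04, 0, 0, 0, 0, 0, -0.05, 0, 0, 0, 0, 0, -0.06, 0, 0, 0, 0, 0, -0.06, 0, 0, 0])

```text
time: 13.52
tool_pos: [0.6674, -0.1276, 0.095]
tool_rot: [-3.141, 0.001, -2.848]
contact_force: [2.7, 1.3, 1.4]
opening: 0.0394
```

```bash
python3 - <<'E'
from h import *
b=cv2.resize(robot.read_camera("scene")[:,:,::-1][150:310,130:290],None,fx=3.7,fy=3.7,interpolation=2)
cv2.imwrite("pics/s3.png",np.clip(b*1.5,0,255).astype(np.uint8));print(robot.observe()["contact_force"])
E
```

```text
[2.79785584 0.7312934  1.22017359]
```

View pics/s3.png

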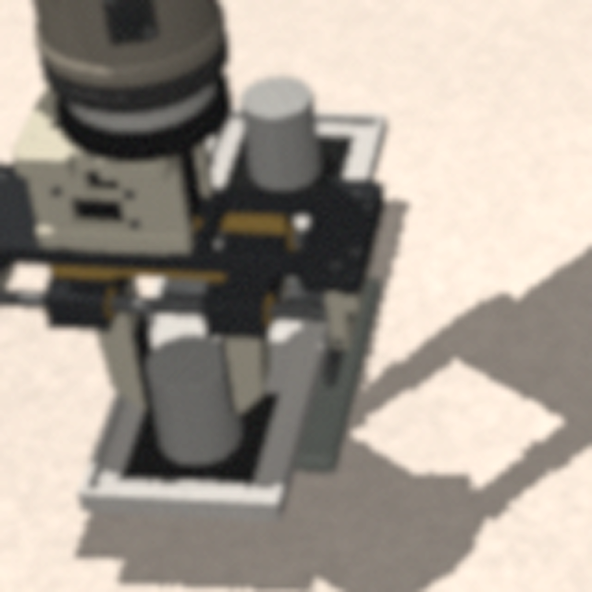

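A is on the far pad (base about (195,455)), the tray is nearly level, and B still stands on the near pad. Releasing.

Call:
jog_arm(deltas=[0, 0, 0, 0, 0, 0, 0, 0, 0, 0, 0, 0, 0, 0, 0, 0, 0, 0, 0, 0, 0, 0, 0, 0, 0, 0, 0, 0, 0, 0], claw=0.63)

```text
time: 13.98
tool_pos: [0.6665, -0.1275, 0.0945]
tool_rot: [3.141, -0.001, -2.848]
contact_force: [-0.4, -0.1, 0.2]
opening: 0.0573
```

Call:
jog_arm(deltas=[0, 0, 0.1, 0, 0, 0, 0, 0, 0.25, 0, 0, 0, 0, 0, 0.5, 0, 0, 0, 0, 0, 0.75, 0, 0, 0, 0, 0, 1, 0, 0, 0])

```text
time: 14.4
tool_pos: [0.6667, -0.1275, 0.1966]
tool_rot: [3.142, -0.0, -2.848]
contact_force: [0.1, -1.0, 0.1]
opening: 0.0579
```

Call:
jog_arm(deltas=[0, 0.2, 0, 0, 0, 0, 0, 0.4, 0, 0, 0, 0, 0, 0.6, 0, 0, 0, 0, 0, 0.8, 0, 0, 0, 0, 0, 1, 0, 0, 0, 0])

```text
time: 14.82
tool_pos: [0.6668, -0.0267, 0.1957]
tool_rot: [-3.141, 0.001, -2.848]
contact_force: [-0.3, -0.3, 0.6]
opening: 0.0578
```

Call:
jog_arm(deltas=[0, 0.2, 0, 0, 0, 0, 0, 0.4, 0, 0, 0, 0, 0, 0.6, 0, 0, 0, 0, 0, 0.8, 0, 0, 0, 0, 0, 1, 0, 0, 0, 0])

```text
time: 15.23
tool_pos: [0.6668, 0.0734, 0.1957]
tool_rot: [-3.141, 0.0, -2.848]
contact_force: [0.4, 0.2, 0.3]
opening: 0.0581
```

```bash
python3 - <<'E'
from h import *
p=robot.camera_params("top");a=robot.read_camera("top")[:,:,::-1][120:345,380:520]
s=robot.read_camera("scene")[:,:,::-1][160:310,140:260]
f=lambda x:np.clip(cv2.resize(x,(int(x.shape[1]*590/x.shape[0]),590),interpolation=2)*1.5,0,255).astype(np.uint8)
A=f(a); k=590/225
for P in((.667,-.1275,.109),(.4565,-.1913,.109)):
    u=(proj(p,np.array(P))-[380,120])*k;print(u);cv2.drawMarker(A,tuple(int(i) for i in u),(0,0,255),0,14,1)
cv2.imwrite("pics/f.png",np.hstack([A,f(s)[:,:420]]))
E
```

```text
[149.29305082 104.79627349]
[264.86017133 464.23009776]
```

View pics/f.png

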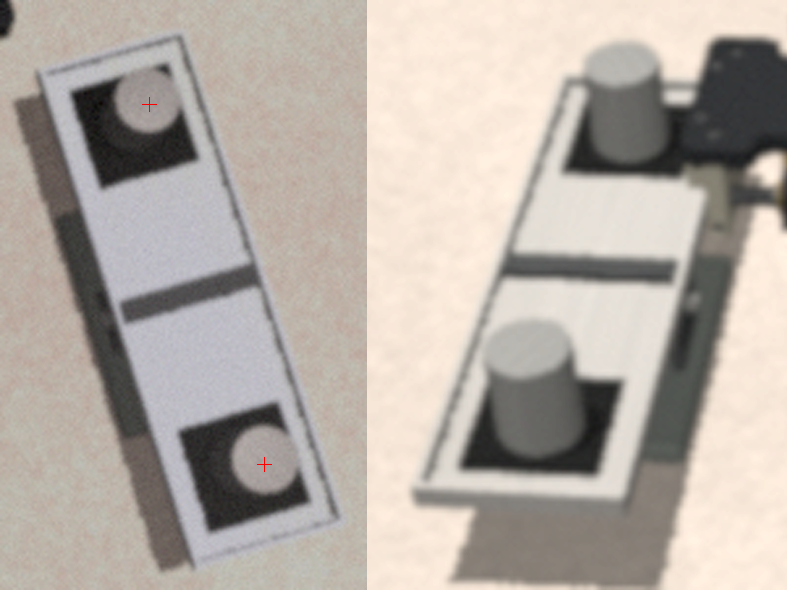

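Both samples stand near the pad centres: tops at (149,101) and (265,459) against marks at (149,105) and (265,464), about 2.5 mm off. I'll check the tray level by comparing the rim ends with the first picture, in which the empty tray was level.

```bash
python3 - <<'E'
from h import *
p=robot.camera_params("scene");a=cv2.imread("pics/scene0.png",0);b=cv2.cvtColor(robot.read_camera("scene"),cv2.COLOR_RGB2GRAY)
yaw=.2944;R=np.array([[np.cos(yaw),-np.sin(yaw),0],[np.sin(yaw),np.cos(yaw),0],[0,0,1]])
c=np.array([.5618,-.1594,.041])
pts=[np.array(q) for q in((160,48,22),(160,-48,22),(-160,48,22))]
P0=np.float32([proj(p,c+R@q/1e3) for q in pts])[:,None]
P1,st,_=cv2.calcOpticalFlowPyrLK(a,b,P0,None,winSize=(15,15))
for i,q in enumerate(pts):
    t=.01;d=np.array([[np.cos(t),0,np.sin(t)],[0,1,0],[-np.sin(t),0,np.cos(t)]])@q
    g=(proj(p,c+R@d/1e3)-P0[i,0])/t;f=(P1-P0)[i,0];print(P0[i,0],f,st[i],"tilt deg",np.degrees(f@g/(g@g)))
o=robot.observe();print(o["time"],o["contact_force"])
E
```

```text
[205.41423 286.1301 ] [0.17771912 0.9567261 ] [1] tilt deg 0.7497689324004208
[151.17767 283.3021 ] [0.6587219  0.12091064] [1] tilt deg 0.17190147199574216
[234.49826 180.3872 ] [ 175.67114 -166.46931] [1] tilt deg 144.95385812057205
15.3833 [-1.00784598 -0.6221968  -0.05103019]
```

The tilt is about 0.2–0.75° at the two far corners. The near-corner reading failed because the gripper blocks that corner. The tray is level, so I'll hand in.

```bash
python3 -c "
from cell import robot
print(robot.hand_in())"
```

```text
the job is handed in; nothing more can be done
None
```

Both large steel samples are standing upright on the tray's rubber pads, and the job is handed in at about 15.4 s of the 58 s allowed. I set one sample on the near pad, following the tray down to its 8° stop before letting go. I then pressed the other onto the raised far pad until the tray came level, and released it.

- **Position:** in the last top view both sample tops were about 2.5 mm from the pad-centre marks, against the 20 mm allowed.
- **Tray level:** measured at the two far corners, the tray was tilted by about 0.2° and 0.75°, against the 4° allowed. A third reading at a near corner gave nonsense, most likely because the gripper was in front of that corner, so I ignored it.
- **Contact:** the gripper was well clear of the tray and the force readings were near zero. The highest force I read was about 15 N, while pressing the first sample onto the near pad at its stop.

The hand-in gives no verdict, so these checks are the only evidence that it passed.

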